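# Level the safe shelf and hold the level pressed

### The arm

A 7-joint arm with a two-finger parallel gripper is mounted at the origin on the work surface. World frame = base frame: x ahead of the robot, y to its left, z up, the work surface at z = 0. Lengths are in m, angles in rad, forces in N, time in s.
With the tool pointing down it reaches from about 0.4 to 0.875 m from the base axis. Payload 6.5 kg.
Tool frame: the origin (TCP) lies between the finger pads; the fingertips stand manip.tip_extent ahead of it and the grasp point (between the pads) lies 2 mm behind it (manip.tip_extent is the distance from the TCP to the fingertips, in m); z points along the fingers, y is the line along which they close (so a half turn about z gives the same grasp; the last joint's range is limited). The gripper opens to 85 mm and grips with 20 to 120 N. Pads are 22 mm wide; open, the fingers measure 114 mm over their backs; the gripper's body (76 mm by 85 mm) begins 54 mm behind the grasp point. The pads swing forward as they close: fully open they stand 13 mm farther back than shut.
Start: joints at [-1.349, 0.536, -0.004, 1.538, 0.003, 1.067, -0.071], TCP at [0.184, 0.623, 0.248] pointing down, gripper open.
Joint ranges: [-2.7, 2.7], [-0.37, 2.16], [-1.27, 1.26], [0.24, 2.4], [-1.31, 4.45], [0.19, 1.91], [-2.76, 2.76]. Speed limits (rad/s): [2.39, 2.39, 3.14, 3.14, 3.14, 3.14, 3.14].

### API

Orientations are given as a unit quaternion [x, y, z, w].
In Python, from station import manip gives the robot as it stands.
- The arm moves only by the tool play_rows, never from a script. Its argument "rows" is a list of rows, each a list of 7 numbers: the shift along the tool's x, y, z in units of 40 mm (1.0 is 40 mm), then the turn, a rotation vector about the tool's x, y, z in units of 6 degrees (1.0 is 6 degrees), then the gripper's target within -1 to 1 (shut at 1, half-way at 0, fully open at -1). In form: [[x, y, z, wx, wy, wz, hand], ...]. A call has 1 to 5 rows; each row shifts and turns the commanded pose from where the row before left it, along the tool's axes as they then stand; what a row does not reach is not made up. A row lasts 1/10 s, in which the tool goes at most 50 mm and 8.59 degrees, less where a joint would pass 70% of its speed; a pose out of reach is approached as far as the arm can. A call is refused whole if a number of a shift passes 1 or a number of a turn 1, either way. A call with a gripper value outside its range is refused whole. The fingers move at their own pace and stop on an object; "squeeze" is the grip in N (left out, the last holds). Time passes only in rows, so rows that do not move let the fingers close. It gives the time, the measured TCP pose, the force, the opening and the grip force at its end, in the units of the state.
- manip.observe(): the state, without advancing time (a new reading comes with each control period).
- manip.read_camera(name): name is "side" or "top" or "wrist"; returns the picture (400x640x3 uint8, red, green, blue); there is no depth.
- manip.get_calibration(name): a dict with "fx", "fy", "cx", "cy" (pixels), "extrinsics" (4x4, takes a point from world to camera coordinates). Camera axes: x right, y up, looking along -z (the intrinsics and any distortion apply to the point x, -y, -z); pixel columns grow to the right and rows downward; lengths in m; the calibration is good to about 2 mm. A picture is of the moment at which its call begins: read the wrist's pose just before it. get_calibration takes no time and is no camera call; for the wrist camera it gives the pose at the moment of the call.
- manip.finish_job(): hands the job in; it is judged then, once.
The state is a dict: "time_s": time; "q": joint angles; "joint_vel": joint speeds; "joint_efforts": joint torques, N m; "eef_pos": TCP position; "orientation": TCP orientation; "wrist_force": force on the tool from outside, world axes, zero at the start; "ft_torque": the same for the moment, N m; "gripper_width": finger opening in m; "grip_force": force on a finger pad.
Only numpy, scipy, OpenCV 4.12 (cv2) and the standard library are available. Lean on these libraries where they do the work, as an engineer would, in place of code of your own. Each camera call takes 0.05 s, during which the arm holds its last target. There are 200 camera calls.

### The job

Lift the spirit level off the walnut turntable, set it down inside the white outline on the hinged steel safe shelf (either way round) and let go of it; its bubble will run off to one side. Then turn the wing knob of the shelf's cam levelling foot until the bubble rests midway between the two lines. Finish by pressing the level straight down on the shelf with a firm but modest push of about 10 N and end while still pressing, the bubble still between the lines; leave all the other things where they are.

Things in the scene. Friction and masses are not known exactly. Their poses are not given: they have to be found in the camera images.
- level: loose spirit level, an aluminium bar 150 mm long (its x axis), 28 mm wide (y), 40 mm high (z), about 0.3 kg, lying on the turntable with its vial up. Origin at the centre of its underside. It can be gripped across its 28 mm width, near the middle of its length
- vial_mid (a point): middle of the level's vial window on its top face, 34 mm from the level's middle towards its +x end, 40 mm above its underside; moves and turns with the level. The window is 60 mm long along x; the two black lines lie 11 mm either side of this point
- bubble_mid (a point): middle of the white bubble (14 mm long, 9 mm wide) in the vial. It slides along the level's x axis to the higher end, up to 21 mm from vial_mid, about 14 mm per degree of slope, and needs about 2 s to settle after each change. Its offset from vial_mid along the level's x axis is the reading; while it is within 4 mm the whole bubble is between the lines
- pad_top (a point): centre of the top of the level's round rubber thumb pad (24 mm across, 3 mm high), on its top face 25 mm from the middle towards the -x end, 43 mm above the underside; a good spot to press down on
- turntable: fixed walnut turntable (it is locked), 320 mm across, top face 36 mm above the tiles; origin under its centre, on the tiles
- plate: the steel safe shelf, a plate 180 mm (its x) by 325 mm (its y), hinged on a stand along its +y end and carried by the levelling foot near its -y end; origin on the hinge line, 34 mm above the tiles; the plate's top face is 10 mm above the origin, so about 44 mm above the tiles. It starts up to 20 mrad low on the foot's side; z axis vertical when level
- place (a point): middle of the white outline (40 x 160 mm, for the level) on the plate's top face, 110 mm from the hinge line; axes as the plate: y is the long direction of the outline, from the foot to the hinge, z is up. The level belongs along this y, either way round
- foot_grip (a point): on the upright axis of the foot's wing knob, at the height to grip, 22 mm above its underside. The wing is a flat steel bar 46 mm long (this point's x axis), 12 mm thick (y), its top 12 mm above this point, its lower edge 14 mm below, standing on a disc 38 mm across and 10 mm high on the plate; 160 mm from the outline's middle, towards the plate's -y
- foot: the wing knob of the cam levelling foot; origin under its disc. Turns stiffly (0.12 N m) and stays where it is left. Clockwise from above raises the foot's end of the shelf by 0.9 degrees per radian, moving the bubble towards the foot by about 13 mm per radian; at the start it needs 0.7 to 1.25 rad clockwise
- handle_knob: bystander: brushed steel safe handle knob, 44 mm across, 36 mm high, on the turntable; origin at the centre of its underside
- battery_cover: bystander: orange plastic battery cover, 55 x 38 x 8 mm, on the turntable; origin at the centre of its underside
- plug: bystander: brass cylinder plug, 32 mm across, 35 mm high, on the turntable; origin at the centre of its underside
- lens: bystander: green glass indicator lens, 38 mm across, 12 mm high, on the turntable; origin at the centre of its underside
- driver: bystander: screwdriver, 180 mm long, lying on the tiles beyond the steel shelf
- bolt: bystander: square steel lock bolt, about 100 x 26 x 26 mm, lying on the tiles; origin under its middle
- tin: bystander: small open aluminium tin, 50 x 50 x 30 mm, standing on the tiles between turntable and steel shelf; origin at the centre of its underside
Things that resemble listed ones, but are neither listed nor needed, are in the scene too. There is more than one size of the level; the one meant has the size given above.

How it is judged:
On the way, in this order (a step that is already met when the one before it is completed fails the run):
1. the level lies in the outline on the steel shelf, let go, its bubble run off the lines (horizontal distance between level and place below 0.02 m and angle between the x axis of level and the y axis of place, either way round below 0.14 rad and z of level in the frame of place between -0.004 and 0.004 m and angle between level's own z axis and vertical below 0.06 rad and contact force between the fingers and level below 0.05 N and (x of bubble_mid in the frame of vial_mid above 0.005 m or x of bubble_mid in the frame of vial_mid below -0.005 m) and linear speed of level below 0.01 m/s), for 0.3 s.
2. the foot is turned so that the bubble rests between the lines, the level lying untouched (horizontal distance between level and place below 0.02 m and angle between the x axis of level and the y axis of place, either way round below 0.14 rad and z of level in the frame of place between -0.004 and 0.004 m and angle between level's own z axis and vertical below 0.06 rad and contact force between the fingers and level below 0.05 N and x of bubble_mid in the frame of vial_mid between -0.004 and 0.004 m), for 0.6 s.
At the end, for the whole second after the job is handed in: Level on the shelf within 20 mm of the outline's middle and 8 degrees of its direction; shelf level within 8 mrad; bubble within 4 mm of the vial's middle; fingers press the level with 3 to 35 N and it presses the shelf with 6 to 35 N, kept up to the end (horizontal distance between level and place below 0.02 m and angle between the x axis of level and the y axis of place, either way round below 0.14 rad and z of level in the frame of place between -0.004 and 0.004 m and angle between level's own z axis and vertical below 0.06 rad and x of bubble_mid in the frame of vial_mid between -0.004 and 0.004 m and angle between plate's own z axis and vertical below 0.008 rad and contact force between the fingers and level between 3 and 35 N and contact force between level and plate between 6 and 35 N); the arm keeps its last pose, push and grip.
It fails at once if a thing on the turntable other than the level is moved more than 20 mm (distance of any of handle_knob, battery_cover, plug, lens from where it was at the start of the episode above 0.02 m).
It fails at once if the screwdriver, bolt or tin is moved more than 20 mm (distance of any of driver, bolt, tin from where it was at the start of the episode above 0.02 m).
It also fails if it takes over 64 s, if anything falls off the work surface, if the arm or the gripper's body presses on something with over 40 N, if the wrist force passes 120 N, or if a joint passes its speed limit or range.

## Working session

There is one attempt and no reset: what is moved stays moved. The work goes in short steps, Python scripts to look and compute and a tool call to move; the robot and the scene stay as the last step left them, time stands still between calls to the robot, and variables do not carry over. Pictures are saved under pics/ and viewed, at most 10 in all, crops included, and the job is handed in when it is done.

Besides the shell and the picture viewer there is one more tool, called after "Call:" as name(argument=value, ...) on one line, values as JSON. play_rows: Moves the arm, as the interface text tells. Its arguments: {"type":"object","properties":{"rows":{"type":"array"},"squeeze":{"type":"number"}},"required":["rows"]}

```bash
mkdir -p pics
cat > h.py <<'E'
import numpy as np, cv2
from station import manip
def grab(n,f=None):
    im=manip.read_camera(n)
    if f: cv2.imwrite('pics/'+f,cv2.cvtColor(np.asarray(im),cv2.COLOR_RGB2BGR))
    return np.asarray(im)
def ray(c,u,v):
    E=np.array(c['extrinsics']);R=E[:3,:3];t=E[:3,3]
    d=np.array([(u-c['cx'])/c['fx'],-(v-c['cy'])/c['fy'],-1.])
    return -R.T@t,R.T@d
def onz(c,u,v,z):
    o,d=ray(c,u,v);return o+d*(z-o[2])/d[2]
def proj(c,p):
    E=np.array(c['extrinsics']);q=E[:3,:3]@np.array(p)+E[:3,3]
    return c['cx']+c['fx']*q[0]/-q[2],c['cy']-c['fy']*q[1]/-q[2]
E
python3 - <<'E'
from h import *
print(manip.observe(),manip.tip_extent)
for n in('top','side','wrist'):
    grab(n,n+'0.png');c=manip.get_calibration(n);print(n,{k:(np.round(v,4).tolist() if k=='extrinsics' else v) for k,v in c.items()})
E
```

```text
{'time_s': 0.0, 'q': array([-1.34920947,  0.53717062, -0.00444421,  1.53886271,  0.00257722,
        1.06728195, -0.07120697]), 'joint_vel': array([ 6.81793260e-05,  6.84949297e-04, -1.09148733e-03,  2.50801547e-03,
       -7.86559006e-04, -1.53523715e-04, -1.03889169e-03]), 'joint_efforts': array([-1.06281190e-03, -5.83405209e+01,  1.04785457e+00, -2.59096241e+01,
        1.22867752e-02,  9.64078819e-03, -9.86256538e-06]), 'eef_pos': array([0.18432714, 0.62269738, 0.24741417]), 'orientation': array([ 1.43368260e-01,  9.89669038e-01, -8.55475183e-04, -7.17430821e-05]), 'wrist_force': array([-0.71477393, -0.07817343,  0.19143026]), 'ft_torque': array([ 0.03773603,  0.00235593, -0.01096913]), 'grip_force': 0.0, 'gripper_width': 0.08578846418107548} 0.017
top {'fx': 453.1813461780714, 'fy': 453.1813461780714, 'cx': 322.65864495462915, 'cy': 205.23322302137765, 'extrinsics': [[0.0284, -0.9996, -0.0053, 0.0176], [0.997, 0.0279, 0.0724, -0.487], [-0.0722, -0.0074, 0.9974, -1.2678], [0.0, 0.0, 0.0, 1.0]]}
side {'fx': 377.5323325489951, 'fy': 377.5323325489951, 'cx': 320.0625307464341, 'cy': 196.7696123385958, 'extrinsics': [[-0.9355, -0.3526, 0.0201, 0.4696], [0.2814, -0.7098, 0.6457, -0.1913], [-0.2135, 0.6097, 0.7633, -0.782], [0.0, 0.0, 0.0, 1.0]]}
wrist {'fx': 340.9139814142097, 'fy': 340.9139814142097, 'cx': 318.3983780681398, 'cy': 197.67104110042135, 'extrinsics': [[0.2831, 0.9591, -0.0018, -0.6495], [-0.9265, 0.273, -0.259, 0.0339], [-0.2479, 0.075, 0.9659, -0.379], [0.0, 0.0, 0.0, 1.0]]}
```

View pics/top0.png

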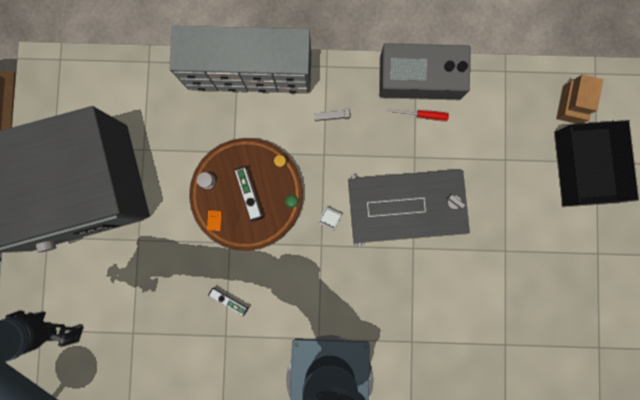

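View pics/side0.png

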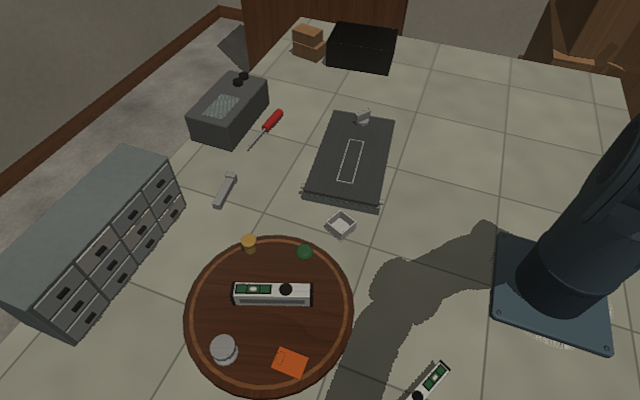

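The top view shows the level on the turntable at about (248,193), with its green vial towards (242,183) and its pad at (250,202). The outline is at about (396,207), the foot knob at (456,202), and the hinge is on the left. The level on the tiles at (229,300) is the decoy.

Run:
```python
from h import *
c=manip.get_calibration('top')
im=cv2.imread('pics/top0.png')
a=cv2.resize(im[150:240,180:320],None,fx=4,fy=4,interpolation=cv2.INTER_CUBIC)
b=cv2.resize(im[150:250,340:480],None,fx=4,fy=4,interpolation=cv2.INTER_CUBIC)
cv2.imwrite('pics/crop1.png',np.vstack([a,b])[:, :]) if 0 else cv2.imwrite('pics/crop1.png',cv2.resize(np.vstack([a,b]),None,fx=.78,fy=.78))
hsv=cv2.cvtColor(im,cv2.COLOR_BGR2HSV)
def blobs(m,x0,x1,y0,y1,z,name):
    M=np.zeros_like(m);M[y0:y1,x0:x1]=m[y0:y1,x0:x1]
    for k in cv2.findContours(M,cv2.RETR_EXTERNAL,cv2.CHAIN_APPROX_NONE)[0]:
        if len(k)<6: continue
        r=cv2.minAreaRect(k);p=[onz(c,*q,z)[:2].round(4).tolist() for q in cv2.boxPoints(r)]
        print(name,np.round(r[0],1),np.round(r[1],1),onz(c,*r[0],z).round(4),p)
s,v,h=hsv[...,1],hsv[...,2],hsv[...,0]
br=((v>150)&(s<40)).astype('u1')*255
blobs(br,222,275,155,225,.076,'levelwhite')
gr=((h>50)&(h<90)&(s>80)&(v>50)).astype('u1')*255
blobs(gr,222,270,155,225,.076,'vial')
bk=(v<40).astype('u1')*255
blobs(bk,225,270,155,225,.079,'pad')
blobs(((v>105)&(s<40)).astype('u1')*255,360,435,190,222,.043,'outl')
blobs(((v>130)&(s<60)).astype('u1')*255,440,472,185,220,.076,'knob')
blobs(((s<50)&(v<110)).astype('u1')*255,340,480,160,250,.043,'plate')
```

```text
levelwhite [252.9 210.1] [13.9  9.8] [0.4638 0.2195 0.076 ] [[0.477, 0.2386], [0.4861, 0.2137], [0.4506, 0.2004], [0.4415, 0.2252]]
levelwhite [243. 181.] [2. 4.] [0.5422 0.2494 0.076 ] [[0.5366, 0.2519], [0.5475, 0.2523], [0.5477, 0.2469], [0.5368, 0.2464]]
levelwhite [244.3 184.1] [30.7 10. ] [0.5337 0.2456 0.076 ] [[0.5688, 0.2727], [0.5779, 0.2471], [0.4987, 0.2185], [0.4897, 0.244]]
vial [245.4 187.4] [7.8 4.5] [0.5247 0.2422 0.076 ] [[0.5321, 0.2521], [0.5369, 0.241], [0.5173, 0.2323], [0.5125, 0.2434]]
vial [241.2 174.2] [7.  4.1] [0.5605 0.2549 0.076 ] [[0.5676, 0.2635], [0.5714, 0.2531], [0.5535, 0.2463], [0.5496, 0.2568]]
pad [257.  218.7] [0.6 4.1] [0.4407 0.2067 0.079 ] [[0.4396, 0.2122], [0.4434, 0.2018], [0.4418, 0.2012], [0.438, 0.2116]]
pad [250.  201.5] [4.9 4.9] [0.4865 0.2276 0.079 ] [[0.4863, 0.2371], [0.496, 0.228], [0.4868, 0.2181], [0.4771, 0.2272]]
outl [395.8 206.6] [15.9 59. ] [ 0.4865 -0.1722  0.043 ] [[0.4994, -0.0884], [0.5176, -0.2516], [0.4737, -0.2558], [0.4555, -0.093]]
knob [451.7 205. ] [10.8  4. ] [ 0.4924 -0.3179  0.076 ] [[0.4964, -0.303], [0.5053, -0.3094], [0.4884, -0.3328], [0.4795, -0.3264]]
knob [457.5 200.3] [15.8  6.1] [ 0.5058 -0.3334  0.076 ] [[0.5121, -0.3115], [0.5253, -0.3217], [0.4995, -0.3552], [0.4863, -0.345]]
knob [468. 202.] [34.  6.] [ 0.5019 -0.3618  0.076 ] [[0.5479, -0.3534], [0.5484, -0.3697], [0.4561, -0.3701], [0.4557, -0.354]]
plate [408.2 203.7] [ 68.9 116.2] [ 0.4954 -0.2063  0.043 ] [[0.5719, -0.035], [0.6107, -0.3573], [0.4197, -0.3758], [0.3814, -0.057]]
```

View pics/crop1.png

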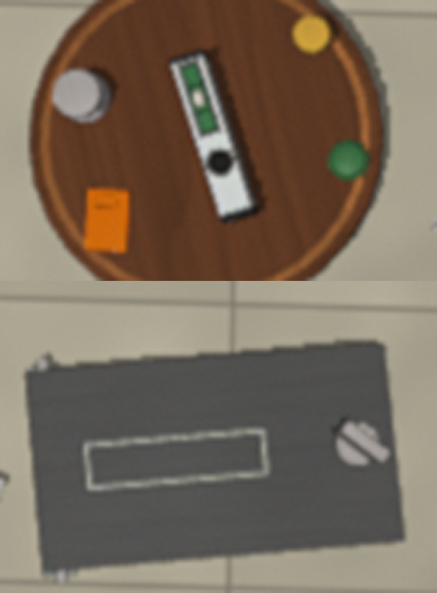

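View pics/wrist0.png

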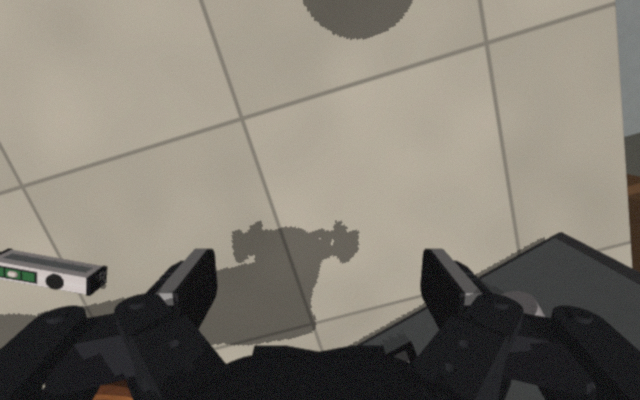

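The crop shows the level yawed about 20°, its pad on the -x end. The outline is at about 96.6° and the wing at about 52°. The wrist view shows only tiles and the decoy. I'm moving above the level now.

Call:
play_rows(rows=[[-0.7, -0.46, 0, 0, 0, 0, -1], [-0.7, -0.46, 0, 0, 0, 0, -1], [-0.7, -0.46, 0, 0, 0, 0, -1], [-0.7, -0.46, 0, 0, 0, 0, -1], [-0.7, -0.46, 0, 0, 0, 0, -1]], squeeze=40)

```text
time_s: 0.65
eef_pos: [0.2933, 0.494, 0.2481]
orientation: [0.143, 0.99, -0.0, -0.0]
wrist_force: [0.1, 0.2, -0.2]
gripper_width: 0.0853
grip_force: 0.0
```

Call:
play_rows(rows=[[-0.7, -0.46, 0, 0, 0, 0, -1], [-0.7, -0.46, 0, 0, 0, 0, -1], [-0.7, -0.46, 0, 0, 0, 0, -1], [-0.7, -0.46, 0, 0, 0, 0, -1], [-0.7, -0.46, 0, 0, 0, 0, -1]])

```text
time_s: 1.15
eef_pos: [0.4014, 0.3661, 0.2481]
orientation: [0.143, 0.99, -0.0, -0.0]
wrist_force: [-0.9, 0.1, 0.1]
gripper_width: 0.0854
grip_force: 0.0
```

Call:
play_rows(rows=[[-0.7, -0.46, 0, 0, 0, 0, -1], [-0.7, -0.46, 0, 0, 0, 0, -1], [-0.7, -0.46, 0, 0, 0, 0, -1], [-0.7, -0.46, 0, 0, 0, 0, -1], [-0.7, -0.46, 0, 0, 0, 0, -1]])

```text
time_s: 1.65
eef_pos: [0.5095, 0.2382, 0.2482]
orientation: [0.143, 0.99, -0.0, -0.0]
wrist_force: [0.7, 0.6, 1.0]
gripper_width: 0.0852
grip_force: 0.0
```

Call:
play_rows(rows=[[0, 0, 0.5, 0, 0, -1, -1], [0, 0, 0.5, 0, 0, -1, -1], [0, 0, 0.5, 0, 0, -1, -1], [0, 0, 0.4, 0, 0, -1, -1], [0, 0, 0, 0, 0, -1, -1]])

```text
time_s: 2.15
eef_pos: [0.5072, 0.2386, 0.1697]
orientation: [-0.12, 0.993, -0.001, -0.002]
wrist_force: [0.3, 0.1, 0.9]
gripper_width: 0.0855
grip_force: 0.0
```

Call:
play_rows(rows=[[0, 0, 0, 0, 0, -1, -1], [0, 0, 0, 0, 0, -0.13, -1], [0, 0, 0, 0, 0, 0, -1], [0, 0, 0, 0, 0, 0, -1]])

```text
time_s: 2.55
eef_pos: [0.5089, 0.2394, 0.1724]
orientation: [-0.175, 0.985, -0.0, 0.0]
wrist_force: [-0.2, -0.2, 0.1]
gripper_width: 0.0857
grip_force: 0.0
```

```bash
cat >> h.py <<'E'
from scipy.spatial.transform import Rotation as Ro
def togo(p=None,yaw_y=None):
    "print tool-frame shift (units) to p and turn wz (units) to tool-y heading (deg, mod 180)"
    s=manip.observe();R=Ro.from_quat(s['orientation']);M=R.as_matrix()
    ay=np.degrees(np.arctan2(M[1,1],M[0,1]))
    print('t',round(s['time_s'],2),'pos',s['eef_pos'].round(4),'yhead',ay.round(2),'zax',M[:,2].round(4),'F',s['wrist_force'].round(1),'w',round(s['gripper_width'],4),'grip',s['grip_force'])
    if p is not None: print('shift units',(M.T@(np.array(p)-s['eef_pos'])/.04).round(3))
    if yaw_y is not None: print('wz units',round((-(yaw_y-ay+90)%180-180 if 0 else -(((yaw_y-ay+90)%180)-90))/6,3))
E
python3 - <<'E'
from h import *
togo([.51,.2364,.058],110.3)
E
```

```text
t 2.55 pos [0.5089 0.2394 0.1724] yhead 110.18 zax [ 2.e-04  0.e+00 -1.e+00] F [-0.2 -0.2  0.1] w 0.0857 grip 0.0
shift units [ 1.00e-03 -8.00e-02  2.86e+00]
wz units -0.02
```

Call:
play_rows(rows=[[0, -0.08, 0.7, 0, 0, 0, -1], [0, 0, 0.7, 0, 0, 0, -1], [0, 0, 0.7, 0, 0, 0, -1], [0, 0, 0.5, 0, 0, 0, -1], [0, 0, 0.26, 0, 0, 0, -0.5]])

```text
time_s: 3.05
eef_pos: [0.509, 0.236, 0.0563]
orientation: [-0.176, 0.984, -0.0, -0.001]
wrist_force: [-0.1, -0.2, -0.4]
gripper_width: 0.0732
grip_force: 0.0
```

Call:
play_rows(rows=[[0, 0, 0, 0, 0, 0, 0.2], [0, 0, 0, 0, 0, 0, 1], [0, 0, 0, 0, 0, 0, 1], [0, 0, 0, 0, 0, 0, 1], [0, 0, 0, 0, 0, 0, 1]])

```text
time_s: 3.55
eef_pos: [0.5109, 0.2371, 0.0593]
orientation: [-0.176, 0.984, 0.0, 0.001]
wrist_force: [-0.1, 1.5, 5.9]
gripper_width: 0.0274
grip_force: 41.5
```

Run:
```python
from h import *
togo()
```

```text
t 3.55 pos [0.5109 0.2371 0.0593] yhead 110.29 zax [ 0.0022  0.0014 -1.    ] F [-0.1  1.5  5.9] w 0.0274 grip 41.4827835559845
```

Call:
play_rows(rows=[[0, 0, -0.4, 0, 0, 0, 1], [0, 0, -0.7, 0, 0, 0, 1], [0, 0, -0.7, 0, 0, 0, 1], [0, 0, -0.7, 0, 0, 0, 1], [0.34, -0.78, 0, 0, 0, 0, 1]], squeeze=60)

```text
time_s: 4.05
eef_pos: [0.5101, 0.2085, 0.1628]
orientation: [-0.179, 0.984, 0.003, 0.004]
wrist_force: [1.8, -0.4, -3.3]
gripper_width: 0.0272
grip_force: 60.6
```

Call:
play_rows(rows=[[0.34, -0.78, 0, 0, 0, 0, 1], [0.34, -0.78, 0, 0, 0, 0, 1], [0.34, -0.78, 0, 0, 0, 0, 1], [0.34, -0.78, 0, 0, 0, 0, 1], [0.34, -0.78, 0, 0, 0, 0, 1]])

```text
time_s: 4.55
eef_pos: [0.4977, 0.0309, 0.1587]
orientation: [-0.176, 0.984, -0.0, -0.0]
wrist_force: [0.4, -0.1, -3.7]
gripper_width: 0.0274
grip_force: 60.5
```

Call:
play_rows(rows=[[0.34, -0.78, 0, 0, 0, 0, 1], [0.34, -0.78, 0, 0, 0, 0, 1], [0.34, -0.78, 0, 0, 0, 0, 1], [0.34, -0.78, 0, 0, 0, 0, 1], [0.34, -0.78, 0, 0, 0, 0, 1]])

```text
time_s: 5.05
eef_pos: [0.488, -0.1388, 0.1587]
orientation: [-0.176, 0.984, 0.0, -0.0]
wrist_force: [1.1, -0.5, -3.7]
gripper_width: 0.0272
grip_force: 60.5
```

Call:
play_rows(rows=[[0.34, -0.78, 0, 0, 0, 0.5, 1], [0, 0, 0, 0, 0, 0.9, 1], [0, 0, 0, 0, 0, 0.9, 1], [0, 0, 0, 0, 0, 0.9, 1], [0, 0, 0, 0, 0, 0.9, 1]])

```text
time_s: 5.55
eef_pos: [0.4862, -0.1714, 0.1586]
orientation: [0.04, 0.999, 0.0, -0.0]
wrist_force: [0.1, -1.0, -3.5]
gripper_width: 0.0274
grip_force: 60.4
```

Call:
play_rows(rows=[[0, 0, 0, 0, 0, 0.9, 1], [0, 0, 0, 0, 0, 0.9, 1], [0, 0, 0, 0, 0, 0.9, 1], [0, 0, 0, 0, 0, 0.9, 1], [0, 0, 0, 0, 0, 0.9, 1]])

```text
time_s: 6.05
eef_pos: [0.4863, -0.1711, 0.1586]
orientation: [0.272, 0.962, 0.0, -0.0]
wrist_force: [0.4, -0.4, -2.9]
gripper_width: 0.0274
grip_force: 60.4
```

Call:
play_rows(rows=[[0, 0, 0, 0, 0, 0.9, 1], [0, 0, 0, 0, 0, 0.9, 1], [0, 0, 0, 0, 0, 0.9, 1], [0, 0, 0, 0, 0, 0.9, 1], [0, 0, 0, 0, 0, 0.9, 1]])

```text
time_s: 6.55
eef_pos: [0.4864, -0.171, 0.1586]
orientation: [0.489, 0.872, 0.0, -0.0]
wrist_force: [0.4, 0.8, -3.4]
gripper_width: 0.0276
grip_force: 60.4
```

Call:
play_rows(rows=[[0, 0, 0, 0, 0, 0.9, 1], [0, 0, 0, 0, 0, 0.9, 1], [0, 0, 0, 0, 0, 0.9, 1], [0, 0, 0, 0, 0, 0.9, 1], [0, 0, 0, 0, 0, 0.5, 1]])

```text
time_s: 7.05
eef_pos: [0.4864, -0.1709, 0.1585]
orientation: [0.663, 0.748, 0.0, -0.0]
wrist_force: [0.7, -0.3, -4.0]
gripper_width: 0.0272
grip_force: 60.4
```

Call:
play_rows(rows=[[0, 0, 0, 0, 0, 0.1, 1], [0, 0, 0, 0, 0, 0, 1]])

```text
time_s: 7.25
eef_pos: [0.4866, -0.1711, 0.1583]
orientation: [0.666, 0.746, 0.0, -0.0]
wrist_force: [-0.0, -0.3, -3.6]
gripper_width: 0.027
grip_force: 60.4
```

Run:
```python
from h import *
grab('top','top1.png')
togo([.4865,-.1722,.067],6.6)
im=cv2.imread('pics/top1.png');s=cv2.imread('pics/top1.png');w=grab('wrist')
a=cv2.resize(im[150:250,340:480],None,fx=4,fy=4,interpolation=cv2.INTER_CUBIC)
cv2.imwrite('pics/c1.png',np.hstack([a,cv2.resize(cv2.cvtColor(w,cv2.COLOR_RGB2BGR),(224,140)).repeat(1,0) if 0 else a[:,:1]]))
cv2.imwrite('pics/w1.png',cv2.cvtColor(w,cv2.COLOR_RGB2BGR))
```

```text
t 7.3 pos [ 0.4866 -0.1711  0.1582] yhead 6.57 zax [ 1.e-04  5.e-04 -1.e+00] F [ 0.   0.  -3.7] w 0.0272 grip 60.42388200759888
shift units [-0.027 -0.007  2.28 ]
wz units -0.006
```

View pics/w1.png

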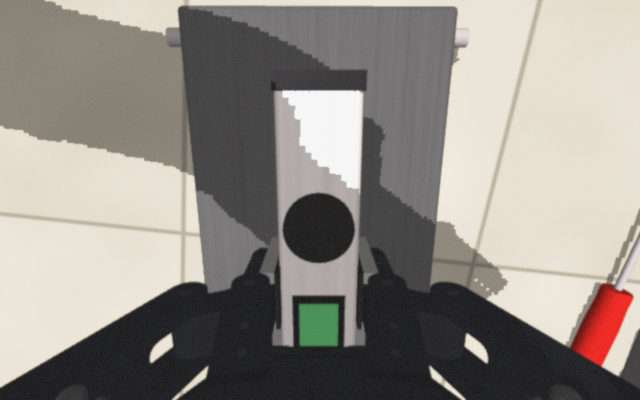

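The wrist view shows the level held squarely. The pad is at (318,228) on the hinge side, and the plate is aligned behind it. I'm lowering now.

Call:
play_rows(rows=[[0, 0, 0.5, 0, 0, 0, 1], [0, 0, 0.6, 0, 0, 0, 1], [0, 0, 0.6, 0, 0, 0, 1], [0, 0, 0.4, 0, 0, 0, 1], [0, 0, 0.07, 0, 0, 0, 1]])

```text
time_s: 7.85
eef_pos: [0.4855, -0.1709, 0.0696]
orientation: [0.666, 0.746, -0.001, -0.002]
wrist_force: [-0.5, 0.4, -3.4]
gripper_width: 0.0271
grip_force: 60.3
```

Call:
play_rows(rows=[[0, 0, 0, 0, 0, 0, 1], [0, 0, 0.04, 0, 0, 0, 1], [0, 0, 0, 0, 0, 0, 1]])

```text
time_s: 8.15
eef_pos: [0.4874, -0.1715, 0.0703]
orientation: [0.666, 0.746, 0.0, 0.001]
wrist_force: [0.1, -0.8, -2.4]
gripper_width: 0.0271
grip_force: 60.3
```

Call:
play_rows(rows=[[0, 0, 0.05, 0, 0, 0, 1], [0, 0, 0, 0, 0, 0, 1]])

```text
time_s: 8.35
eef_pos: [0.4869, -0.1713, 0.0677]
orientation: [0.666, 0.746, 0.0, 0.0]
wrist_force: [-0.0, -0.4, -3.9]
gripper_width: 0.0274
grip_force: 60.3
```

Call:
play_rows(rows=[[0, 0, 0.04, 0, 0, 0, 1], [0, 0, 0, 0, 0, 0, 1]])

```text
time_s: 8.55
eef_pos: [0.4871, -0.1715, 0.0663]
orientation: [0.666, 0.746, 0.0, 0.0]
wrist_force: [-0.1, -0.6, 2.0]
gripper_width: 0.0271
grip_force: 61.4
```

Call:
play_rows(rows=[[0, 0, 0.02, 0, 0, 0, 1], [0, 0, 0, 0, 0, 0, 0.1], [0, 0, 0, 0, 0, 0, -0.5], [0, 0, 0, 0, 0, 0, -0.8], [0, 0, 0, 0, 0, 0, -0.8]])

```text
time_s: 9.05
eef_pos: [0.4868, -0.1713, 0.0651]
orientation: [0.666, 0.746, -0.0, 0.0]
wrist_force: [-0.6, -0.1, -0.4]
gripper_width: 0.0766
grip_force: 0.0
```

Call:
play_rows(rows=[[0, 0, 0, 0, 0, 0, -0.8], [0, 0, -0.5, 0, 0, 0, -0.8], [0, 0, -0.8, 0, 0, 0, -0.8], [0, 0, -0.8, 0, 0, 0, -0.8], [0, 0, -0.3, 0, 0, 0, -0.8]])

```text
time_s: 9.55
eef_pos: [0.4881, -0.172, 0.1636]
orientation: [0.666, 0.746, 0.001, 0.002]
wrist_force: [0.4, -0.5, -1.0]
gripper_width: 0.077
grip_force: 0.0
```

Run:
```python
from h import *
togo([.4865,-.1722,.067],6.6)
grab('side','s2.png');grab('wrist','w2.png')
a=cv2.imread('pics/s2.png')[100:240,260:420];b=cv2.imread('pics/w2.png')
cv2.imwrite('pics/c2.png',np.hstack([cv2.resize(a,None,fx=2.5,fy=2.5),cv2.resize(b,None,fx=.625,fy=.875)]))
```

```text
t 9.55 pos [ 0.4881 -0.172   0.1636] yhead 6.48 zax [ 3.8e-03 -8.0e-04 -1.0e+00] F [ 0.4 -0.5 -1. ] w 0.077 grip 0.0
shift units [ 1.000e-03 -4.900e-02  2.416e+00]
wz units -0.021
```

View pics/c2.png

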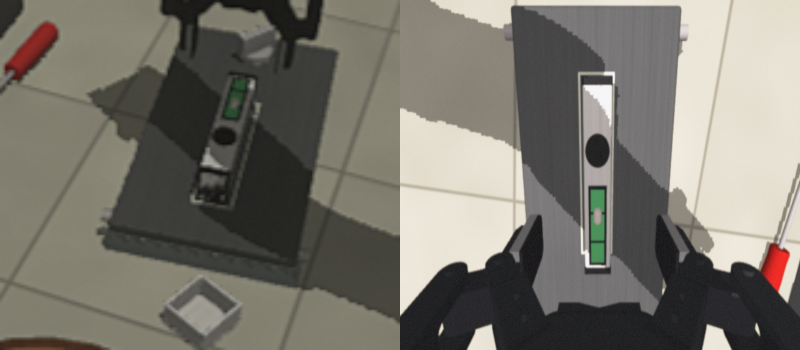

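The level lies inside the outline with its vial towards the foot. Next I move over the wing knob.

Call:
play_rows(rows=[[-0.8, 0, 0, 0, 0, 0, -0.8], [-0.8, 0, 0, 0, 0, 0, -0.8], [-0.8, 0, 0, 0, 0, 0, -0.8], [-0.8, 0, 0, 0, 0, 0, -0.8], [-0.84, -0.02, 0, 0, 0, 0, -0.8]])

```text
time_s: 10.15
eef_pos: [0.5037, -0.3323, 0.159]
orientation: [0.666, 0.746, -0.0, -0.001]
wrist_force: [0.1, 0.1, -0.3]
gripper_width: 0.0769
grip_force: 0.0
```

Call:
play_rows(rows=[[0, 0, 0, 0, 0, 0.9, -0.8], [0, 0, 0, 0, 0, 0.9, -0.8], [0, 0, 0, 0, 0, 0.9, -0.8], [0, 0, 0, 0, 0, 0.9, -0.8], [0, 0, 0, 0, 0, 0.9, -0.8]])

```text
time_s: 10.65
eef_pos: [0.5034, -0.3314, 0.159]
orientation: [0.823, 0.568, -0.001, -0.001]
wrist_force: [-1.5, 0.2, -1.2]
gripper_width: 0.0766
grip_force: 0.0
```

Call:
play_rows(rows=[[0, 0, 0, 0, 0, 0.9, -0.8], [0, 0, 0, 0, 0, 0.9, -0.8], [0, 0, 0, 0, 0, 0.9, -0.8], [0, 0, 0, 0, 0, 0.13, -0.8], [0, 0, 0, 0, 0, 0, -0.8]])

```text
time_s: 11.15
eef_pos: [0.5037, -0.3316, 0.1598]
orientation: [0.896, 0.443, -0.001, -0.001]
wrist_force: [0.8, 0.1, -0.2]
gripper_width: 0.0769
grip_force: 0.0
```

Run:
```python
from h import *
togo([.5055,-.3325,.070],-37.5)
grab('wrist','w3.png');grab('top','t3.png')
c=manip.get_calibration('wrist');t=manip.get_calibration('top')
print('foot grip px wrist',proj(c,[.505,-.332,.074]),'top',proj(t,[.505,-.332,.074]))
a=cv2.imread('pics/t3.png')[150:250,340:480];b=cv2.imread('pics/w3.png')
cv2.imwrite('pics/c3.png',np.hstack([cv2.resize(a,None,fx=3,fy=4),cv2.resize(b,None,fx=.59,fy=1)]))
```

```text
t 11.15 pos [ 0.5037 -0.3316  0.1598] yhead -37.38 zax [-1.9e-03  6.0e-04 -1.0e+00] F [ 0.8  0.1 -0.2] w 0.0769 grip 0.0
shift units [0.011 0.053 2.244]
wz units 0.021
foot grip px wrist (np.float64(320.85436437953405), np.float64(209.51392541682804)) top (np.float64(456.7541663216991), np.float64(200.6091242051784))
```

View pics/c3.png

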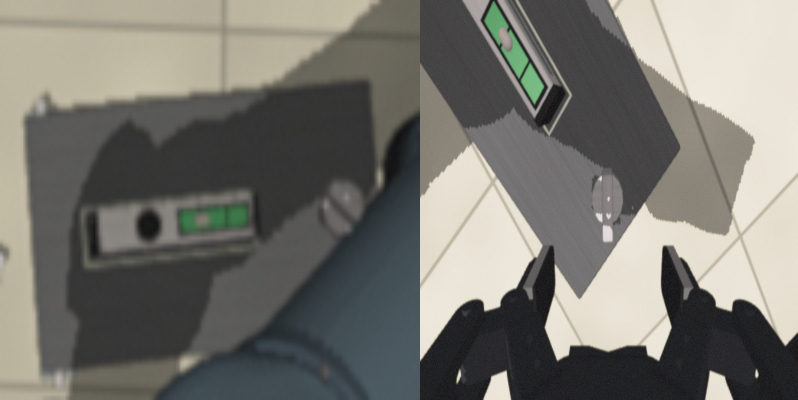

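In the wrist view the wing is near (317,203) and lies along tool x, close to the prediction of (321,209). The bubble has run towards the hinge. I'll refine both numerically.

Run:
```python
from h import *
c=manip.get_calibration('wrist');im=cv2.imread('pics/w3.png');hsv=cv2.cvtColor(im,cv2.COLOR_BGR2HSV)
s=manip.observe();M=Ro.from_quat(s['orientation']).as_matrix()
g=im[...,1].astype(int)
for r in range(170,246,6): print(r,g[r,296:342:2])
# bubble / vial
hh,ss,vv=[hsv[...,i] for i in range(3)]
m=((hh>50)&(hh<90)&(ss>80)&(vv>50)).astype('u1')*255
for k in cv2.findContours(m,cv2.RETR_EXTERNAL,cv2.CHAIN_APPROX_NONE)[0]:
    if len(k)>20: r=cv2.minAreaRect(k);print('vial',np.round(r,1) if 0 else r,[onz(c,*q,.08).round(4)[:2].tolist() for q in cv2.boxPoints(r)])
for u,v in((317,203),(317,240)):
    p=onz(c,u,v,.074);print(p.round(4),(M.T@(p-s['eef_pos'])).round(4))
```

```text
170 [113 113 116 116 115 114 107  92  97  96  94  97  94  96  91  71  71  68
  66  70  70  68  67]
176 [ 72  79  80  98 126 184 132 120 121 122 126 125 129 125 127 112 124 100
  84  68  71  68  69]
182 [ 83 114 129 132 131 135 114 124 130 128 130 131 131 131 130 114 133 133
 134 131 125  92  67]
188 [126 124 126 124 130 125 111 124 128 128 128 135 132 132 128 119 125 127
 126 129 128 129 119]
194 [131 132 133 133 132 129 118 125 129 125 130 132 131 131 128 119 129 131
 130 132 132 129 134]
200 [127 129 128 131 129 130 117 122 129 124 131 180 174 132 128 115 129 130
 130 130 131 128 130]
206 [128 126 128 127 130 129 116 121 129 128 132 131 132 134 129 118 130 128
 132 129 128 127 127]
212 [125 135 149 135 142 129 135 120 125 127 135 135 131 146 129 118 124 128
 126 125 127 125  95]
218 [113 119 153 215 223 224 210 125 126 126 135 176 178 141 129 122 130 132
 131 105  73  79 106]
224 [116 115 115 116 117 117 116 126 146 130 141 133 130 128 130 113  81  88
 111  95 108  95 113]
230 [118 119 121 117 116 114 120 203 223 219 219 220 220 219 211 142 114 117
 116 117 116 115 116]
236 [115 118 118 118 119 121 119 192 220 219 220 219 219 217 217 170 116 114
 115 116 114 114 111]
242 [119 119 117 115 118 118 117 127 142 144 150 137 137 138 136 121 120 115
 112 132 211 230 229]
vial ((190.00001525878906, 83.00001525878906), (35.35533905029297, 25.45584487915039), 45.0) [[0.4838, -0.2154], [0.4986, -0.2146], [0.5008, -0.2332], [0.4857, -0.2343]]
vial ((160.00001525878906, 53.50000762939453), (45.961936950683594, 26.16295051574707), 45.0) [[0.4808, -0.1911], [0.4958, -0.1906], [0.4985, -0.2139], [0.4833, -0.2147]]
vial ((128.75001525878906, 22.750003814697266), (38.890872955322266, 26.870054244995117), 45.0) [[0.4784, -0.1713], [0.4935, -0.1711], [0.4957, -0.1899], [0.4803, -0.1904]]
[ 0.5057 -0.327   0.074 ] [ 0.005  -0.0015  0.0864]
[ 0.4901 -0.3474  0.074 ] [-0.0207 -0.0015  0.0864]
```

```bash
cat >> h.py <<'E'
def bubble(name,f=None,z=.083):
    "bubble offset in mm along level, + toward hinge, from green window of the level on the shelf"
    c=manip.get_calibration(name) if f is None or name!='wrist' else manip.get_calibration(name)
    im=cv2.imread('pics/'+f);hsv=cv2.cvtColor(cv2.resize(im,None,fx=3,fy=3,interpolation=cv2.INTER_CUBIC),cv2.COLOR_BGR2HSV)
    ax=np.array([-.115,.9934]);nx=np.array([.9934,.115]);cen=np.array([.487,-.1717])
    v,u=np.mgrid[0:hsv.shape[0],0:hsv.shape[1]];o,d=ray(c,0,0)
    E=np.array(c['extrinsics']);U=(u+.5)/3-.5;V=(v+.5)/3-.5
    D=np.stack([(U-c['cx'])/c['fx'],-(V-c['cy'])/c['fy'],-np.ones_like(U)],-1)@E[:3,:3]
    P=o[:2]+D[...,:2]*((z-o[2])/D[...,2])[...,None]-cen
    a=P@ax;b=P@nx
    g=(hsv[...,0]>45)&(hsv[...,0]<95)&(hsv[...,1]>70)&(abs(b)<.014)&(a<.02)&(a>-.085)
    b0=b[g].mean();lo,hi=a[g].min(),a[g].max()
    bins=np.arange(lo,hi,.001);k=abs(b-b0)<.0025
    sat=np.array([hsv[...,1][k&(a>=x)&(a<x+.001)].mean() for x in bins])
    val=np.array([hsv[...,2][k&(a>=x)&(a<x+.001)].mean() for x in bins])
    mid=(lo+hi)/2;w=np.clip(np.median(sat)-sat-25,0,None)*(val>60)
    print(name,'window mm',(lo*1e3).round(1),(hi*1e3).round(1),'b0',(b0*1e3).round(1),'bubble',(1e3*((bins+.0005)@w/w.sum()-mid)).round(1))
    print(sat.astype(int).tolist())
E
python3 - <<'E'
from h import *
bubble('wrist','w3.png');bubble('top','t3.png',.081)
E
```

```text
wrist window mm -76.9 -1.5 b0 -0.3 bubble 4.4
[38, 29, 51, 25, 17, 22, 22, 26, 13, 13, 13, 11, 23, 48, 87, 88, 87, 89, 90, 89, 91, 91, 91, 91, 91, 91, 91, 90, 91, 94, 94, 92, 57, 81, 92, 93, 93, 93, 93, 94, 95, 96, 96, 95, 95, 96, 98, 96, 57, 26, 26, 26, 26, 27, 26, 27, 26, 26, 26, 27, 27, 28, 65, 101, 103, 103, 103, 102, 103, 104, 105, 106, 106, 107, 103, 53]
top window mm -65.7 -4.6 b0 0.3 bubble 11.4
[88, 110, 122, 126, 127, 126, 125, 125, 124, 123, 124, 123, 124, 124, 123, 122, 121, 119, 117, 116, 118, 122, 123, 124, 124, 125, 125, 128, 128, 128, 123, 117, 103, 79, 58, 45, 34, 29, 29, 29, 30, 31, 32, 31, 29, 29, 36, 53, 73, 101, 116, 123, 126, 124, 123, 124, 126, 128, 130, 120, 90, 49]
```

Call:
play_rows(rows=[[0.04, -0.02, 0.5, 0, 0, 0, -0.8], [0, 0, 0.6, 0, 0, 0, -0.8], [0, 0, 0.6, 0, 0, 0, -0.5], [0, 0, 0.4, 0, 0, 0, -0.3], [0, 0, 0.12, 0, 0, 0, -0.2]])

```text
time_s: 11.75
eef_pos: [0.5037, -0.3296, 0.0706]
orientation: [0.897, 0.443, -0.001, -0.001]
wrist_force: [-0.2, -0.2, -0.7]
gripper_width: 0.0511
grip_force: 0.0
```

Call:
play_rows(rows=[[0, 0, 0, 0, 0, 0, -0.2], [0, 0, 0, 0, 0, 0, -0.2]])

```text
time_s: 11.95
eef_pos: [0.5051, -0.3308, 0.0732]
orientation: [0.897, 0.442, 0.0, 0.001]
wrist_force: [-0.2, 0.7, -0.1]
gripper_width: 0.0512
grip_force: 0.0
```

Call:
play_rows(rows=[[0, 0, 0.08, 0, 0, 0, 0.3], [0, 0, 0, 0, 0, 0, 0.5], [0, 0, 0, 0, 0, 0, 1], [0, 0, 0, 0, 0, 0, 1], [0, 0, 0, 0, 0, 0, 1]], squeeze=50)

```text
time_s: 12.45
eef_pos: [0.5042, -0.3298, 0.0697]
orientation: [0.897, 0.443, -0.0, -0.001]
wrist_force: [-1.8, 2.8, 5.6]
gripper_width: 0.0111
grip_force: 49.0
```

Call:
play_rows(rows=[[0, 0, 0, 0, 0, 0, 1], [0, 0, 0, 0, 0, 0, 1]])

```text
time_s: 12.65
eef_pos: [0.5042, -0.3298, 0.0697]
orientation: [0.897, 0.443, -0.0, -0.001]
wrist_force: [-1.8, 2.5, 5.8]
gripper_width: 0.0111
grip_force: 49.0
```

Call:
play_rows(rows=[[0, 0, -0.02, 0, 0, 0.5, 1], [0, 0, -0.01, 0, 0, 0.8, 1], [0, 0, -0.01, 0, 0, 0.8, 1], [0, 0, -0.01, 0, 0, 0.8, 1], [0, 0, -0.01, 0, 0, 0.8, 1]])

```text
time_s: 13.15
eef_pos: [0.5043, -0.3299, 0.0714]
orientation: [0.966, 0.26, -0.0, -0.0]
wrist_force: [-0.6, 0.3, -1.9]
gripper_width: 0.0113
grip_force: 48.8
```

Call:
play_rows(rows=[[0, 0, -0.01, 0, 0, 0.8, 1], [0, 0, -0.01, 0, 0, 0.8, 1], [0, 0, -0.01, 0, 0, 0.8, 1], [0, 0, -0.01, 0, 0, 0.8, 1], [0, 0, -0.01, 0, 0, 0.8, 1]])

```text
time_s: 13.65
eef_pos: [0.5043, -0.33, 0.0732]
orientation: [0.999, 0.054, -0.0, -0.0]
wrist_force: [0.7, -0.2, -4.0]
gripper_width: 0.0111
grip_force: 48.5
```

Call:
play_rows(rows=[[0, 0, -0.01, 0, 0, 0.7, 1], [0, 0, 0, 0, 0, 0, 1], [0, 0, 0, 0, 0, 0, 1], [0, 0, 0, 0, 0, 0, 1], [0, 0, 0, 0, 0, 0, 1]])

```text
time_s: 14.15
eef_pos: [0.5043, -0.33, 0.0736]
orientation: [1.0, 0.019, -0.0, -0.0]
wrist_force: [0.4, -1.0, -6.4]
gripper_width: 0.011
grip_force: 48.5
```

Call:
play_rows(rows=[[0, 0, 0, 0, 0, 0, 1], [0, 0, 0, 0, 0, 0, 1], [0, 0, 0, 0, 0, 0, 1], [0, 0, 0, 0, 0, 0, 1], [0, 0, 0, 0, 0, 0, 1]])

```text
time_s: 14.65
eef_pos: [0.5043, -0.33, 0.0736]
orientation: [1.0, 0.018, -0.0, -0.0]
wrist_force: [-1.3, -0.5, -9.8]
gripper_width: 0.0106
grip_force: 48.5
```

Call:
play_rows(rows=[[0, 0, 0, 0, 0, 0, 1], [0, 0, 0, 0, 0, 0, 1], [0, 0, 0, 0, 0, 0, 1], [0, 0, 0, 0, 0, 0, 1], [0, 0, 0, 0, 0, 0, 1]])

```text
time_s: 15.15
eef_pos: [0.5044, -0.33, 0.0737]
orientation: [1.0, 0.018, -0.0, -0.0]
wrist_force: [-0.8, 0.3, -11.4]
gripper_width: 0.0107
grip_force: 48.4
```

Run:
```python
from h import *
togo()
grab('top','t4.png');grab('side','s4.png')
bubble('top','t4.png',.083)
bubble('side','s4.png',.083)
```

```text
t 15.15 pos [ 0.5044 -0.33    0.0737] yhead -87.89 zax [-5.e-04  5.e-04 -1.e+00] F [ -0.8   0.3 -11.4] w 0.0107 grip 48.44774007797241h.py:35: RuntimeWarning: Mean of empty slice.
  b0=b[g].mean();lo,hi=a[g].min(),a[g].max()
  ret = ret.dtype.type(ret / rcount)
Traceback (most recent call last):
  File "h.py", line 35, in bubble
    b0=b[g].mean();lo,hi=a[g].min(),a[g].max()
                         ~~~~~~~~^^
ValueError: zero-size array to reduction operation minimum which has no identity
```

Call:
play_rows(rows=[[0, 0, 0, 0, 0, 0, 0.5], [0, 0, 0, 0, 0, 0, 0], [0, 0, 0, 0, 0, 0, -0.2], [0, 0, -0.5, 0, 0, 0, -0.2], [0, 0, -0.8, 0, 0, 0, -0.2]])

```text
time_s: 15.75
eef_pos: [0.5042, -0.3298, 0.1257]
orientation: [1.0, 0.018, -0.001, -0.0]
wrist_force: [0.4, 0.4, 0.5]
gripper_width: 0.0514
grip_force: 0.0
```

Call:
play_rows(rows=[[0.3, 0, -0.8, 0, 0, -0.9, -0.2], [0, 0, -0.3, 0, 0, -0.9, -0.2], [0, 0, 0, 0, 0, -0.9, -0.2], [0, 0, 0, 0, 0, -0.9, -0.2], [0, 0, 0, 0, 0, -0.9, -0.2]])

```text
time_s: 16.25
eef_pos: [0.5171, -0.3303, 0.1709]
orientation: [0.967, 0.253, 0.001, 0.001]
wrist_force: [-0.7, 0.1, -1.2]
gripper_width: 0.0517
grip_force: 0.0
```

Call:
play_rows(rows=[[0, 0, 0, 0, 0, -0.9, -0.2], [0, 0, 0, 0, 0, -0.9, -0.2], [0, 0, 0, 0, 0, -0.9, -0.2], [0, 0, 0, 0, 0, -0.9, -0.2], [0, 0, 0, 0, 0, -0.3, -0.2]])

```text
time_s: 16.75
eef_pos: [0.5169, -0.3304, 0.1707]
orientation: [0.896, 0.443, 0.001, 0.001]
wrist_force: [0.7, -0.6, -0.1]
gripper_width: 0.051
grip_force: 0.0
```

Call:
play_rows(rows=[[0, 0, 0, 0, 0, 0, -0.2], [0, 0, 0, 0, 0, 0, -0.2], [0, 0, 0, 0, 0, 0, -0.2], [0, 0, 0, 0, 0, 0, -0.2], [0, 0, 0, 0, 0, 0, -0.2]])

```text
time_s: 17.25
eef_pos: [0.5166, -0.3298, 0.1698]
orientation: [0.897, 0.442, -0.0, 0.0]
wrist_force: [-0.1, -0.1, 0.2]
gripper_width: 0.0515
grip_force: 0.0
```

Run:
```python
from h import *
togo()
grab('top','t5.png');grab('wrist','w5.png')
bubble('top','t5.png',.083)
bubble('wrist','w5.png',.085)
```

```text
t 17.25 pos [ 0.5166 -0.3298  0.1698] yhead -37.51 zax [-1.e-04 -1.e-04 -1.e+00] F [-0.1 -0.1  0.2] w 0.0515 grip 0.0
top window mm -65.1 -3.7 b0 0.3 bubble -0.5
[86, 111, 122, 127, 127, 123, 122, 121, 120, 121, 122, 121, 122, 122, 121, 122, 120, 119, 118, 106, 96, 81, 62, 48, 35, 29, 31, 31, 32, 30, 30, 29, 29, 29, 31, 39, 56, 78, 103, 115, 120, 121, 118, 114, 116, 117, 119, 119, 119, 119, 120, 120, 120, 118, 118, 120, 122, 125, 129, 122, 101, 71]
wrist window mm -76.3 -0.9 b0 -0.5 bubble -1.6
[45, 42, 38, 33, 21, 25, 31, 19, 16, 13, 14, 11, 17, 36, 85, 90, 91, 92, 91, 91, 91, 92, 94, 94, 94, 95, 94, 93, 93, 92, 93, 93, 71, 70, 93, 94, 87, 42, 25, 27, 26, 27, 27, 27, 27, 26, 27, 27, 27, 27, 41, 90, 102, 102, 101, 97, 52, 86, 103, 104, 103, 103, 102, 102, 103, 105, 106, 106, 106, 107, 106, 108, 108, 108, 104, 53]
```

Wrist and top views both put the bubble within about 0.5 mm of the middle. Next is the press on the pad.

Call:
play_rows(rows=[[0.4, -0.44, 0, 0, 0, 0, 0.5], [0.6, -0.66, 0, 0, 0, 0, 1], [0.6, -0.66, 0, 0, 0, 0, 1], [0.6, -0.66, 0, 0, 0, 0, 1], [0.6, -0.66, 0, 0, 0, 0, 1]], squeeze=30)

```text
time_s: 17.85
eef_pos: [0.4866, -0.1647, 0.1699]
orientation: [0.897, 0.442, 0.0, 0.0]
wrist_force: [1.1, -0.6, 0.1]
gripper_width: 0.0003
grip_force: 0.0
```

Call:
play_rows(rows=[[0.33, -0.35, 0.2, 0, 0, 0, 1], [0, 0, 0.35, 0, 0, 0, 1], [0, 0, 0.3, 0, 0, 0, 1], [0, 0, 0, 0, 0, 0, 1], [0, 0, 0, 0, 0, 0, 1]])

```text
time_s: 18.35
eef_pos: [0.4837, -0.1485, 0.1357]
orientation: [0.897, 0.441, -0.0, 0.0]
wrist_force: [0.9, 0.4, 0.5]
gripper_width: 0.0001
grip_force: 0.0
```

Run:
```python
from h import *
togo([.4841,-.1469,.106]);w=grab('wrist','w6.png')
c=manip.get_calibration('wrist');print(proj(c,[.4841,-.1469,.087]))
```

```text
t 18.35 pos [ 0.4837 -0.1485  0.1357] yhead -37.62 zax [-6.e-04 -9.e-04 -1.e+00] F [0.9 0.4 0.5] w 0.0001 grip 0.0
shift units [ 0.039 -0.017  0.742]
(np.float64(317.88902696571193), np.float64(228.21850065605557))
```

View pics/w6.png

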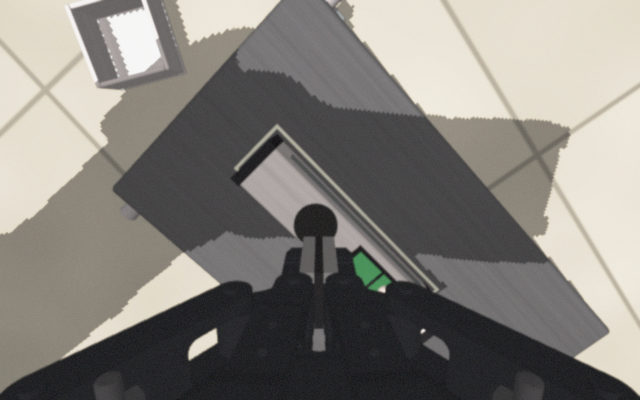

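The pad is at (316,224) against a predicted (318,228), straight under the fingers. I'm descending gently.

Call:
play_rows(rows=[[0.05, -0.02, 0.3, 0, 0, 0, 1], [0, 0, 0.25, 0, 0, 0, 1], [0, 0, 0.1, 0, 0, 0, 1], [0, 0, 0, 0, 0, 0, 1], [0, 0, 0, 0, 0, 0, 1]])

```text
time_s: 18.9
eef_pos: [0.4845, -0.145, 0.1098]
orientation: [0.897, 0.442, -0.0, 0.0]
wrist_force: [-0.4, 0.0, -0.6]
gripper_width: 0.0
grip_force: 0.0
```

Call:
play_rows(rows=[[0, 0, 0.03, 0, 0, 0, 1], [0, 0, 0, 0, 0, 0, 1], [0, 0, 0, 0, 0, 0, 1]])

```text
time_s: 19.2
eef_pos: [0.4846, -0.1449, 0.1089]
orientation: [0.897, 0.442, 0.0, 0.0]
wrist_force: [1.0, -0.4, 0.1]
gripper_width: 0.0002
grip_force: 0.0
```

Call:
play_rows(rows=[[0, 0, 0.03, 0, 0, 0, 1], [0, 0, 0, 0, 0, 0, 1], [0, 0, 0, 0, 0, 0, 1]])

```text
time_s: 19.5
eef_pos: [0.4845, -0.1449, 0.1075]
orientation: [0.897, 0.442, -0.0, -0.0]
wrist_force: [0.2, 0.5, -0.1]
gripper_width: -0.0003
grip_force: 0.0
```

Call:
play_rows(rows=[[0, 0, 0.04, 0, 0, 0, 1], [0, 0, 0, 0, 0, 0, 1], [0, 0, 0, 0, 0, 0, 1]])

```text
time_s: 19.8
eef_pos: [0.4845, -0.1449, 0.1058]
orientation: [0.897, 0.442, -0.0, -0.0]
wrist_force: [-0.1, -1.1, 0.1]
gripper_width: -0.0001
grip_force: 0.0
```

Call:
play_rows(rows=[[0, 0, 0.03, 0, 0, 0, 1], [0, 0, 0, 0, 0, 0, 1], [0, 0, 0, 0, 0, 0, 1]])

```text
time_s: 20.1
eef_pos: [0.4845, -0.1449, 0.1047]
orientation: [0.897, 0.442, -0.0, -0.0]
wrist_force: [0.2, 0.4, 0.4]
gripper_width: -0.0002
grip_force: 0.0
```

Call:
play_rows(rows=[[0, 0, 0.02, 0, 0, 0, 1], [0, 0, 0, 0, 0, 0, 1], [0, 0, 0, 0, 0, 0, 1]])

```text
time_s: 20.4
eef_pos: [0.4846, -0.145, 0.1042]
orientation: [0.897, 0.442, 0.0, -0.0]
wrist_force: [-1.7, 0.7, 5.9]
gripper_width: 0.0001
grip_force: 2.8
```

Call:
play_rows(rows=[[0, 0, 0.02, 0, 0, 0, 1], [0, 0, 0, 0, 0, 0, 1], [0, 0, 0, 0, 0, 0, 1]])

```text
time_s: 20.7
eef_pos: [0.4847, -0.145, 0.1041]
orientation: [0.897, 0.442, 0.001, -0.0]
wrist_force: [-4.1, 1.8, 16.0]
gripper_width: 0.0001
grip_force: 8.1
```

Call:
play_rows(rows=[[0, 0, -0.01, 0, 0, 0, 1], [0, 0, 0, 0, 0, 0, 1], [0, 0, 0, 0, 0, 0, 1], [0, 0, 0, 0, 0, 0, 1], [0, 0, 0, 0, 0, 0, 1]])

```text
time_s: 21.2
eef_pos: [0.4846, -0.1449, 0.1041]
orientation: [0.897, 0.442, 0.0, -0.0]
wrist_force: [-3.4, 2.2, 10.6]
gripper_width: -0.0
grip_force: 5.4
```

Call:
play_rows(rows=[[0, 0, 0, 0, 0, 0, 1], [0, 0, 0, 0, 0, 0, 1], [0, 0, 0, 0, 0, 0, 1], [0, 0, 0, 0, 0, 0, 1], [0, 0, 0, 0, 0, 0, 1]])

```text
time_s: 21.7
eef_pos: [0.4847, -0.145, 0.1042]
orientation: [0.897, 0.442, 0.0, -0.0]
wrist_force: [-2.7, 1.4, 10.6]
gripper_width: -0.0002
grip_force: 5.4
```

Call:
play_rows(rows=[[0, 0, 0, 0, 0, 0, 1], [0, 0, 0, 0, 0, 0, 1], [0, 0, 0, 0, 0, 0, 1], [0, 0, 0, 0, 0, 0, 1], [0, 0, 0, 0, 0, 0, 1]])

```text
time_s: 22.2
eef_pos: [0.4846, -0.145, 0.1042]
orientation: [0.897, 0.442, 0.0, -0.0]
wrist_force: [-2.7, 1.6, 11.9]
gripper_width: 0.0001
grip_force: 5.4
```

Call:
play_rows(rows=[[0, 0, 0, 0, 0, 0, 1], [0, 0, 0, 0, 0, 0, 1], [0, 0, 0, 0, 0, 0, 1], [0, 0, 0, 0, 0, 0, 1], [0, 0, 0, 0, 0, 0, 1]])

```text
time_s: 22.7
eef_pos: [0.4846, -0.1449, 0.1042]
orientation: [0.897, 0.442, 0.0, -0.0]
wrist_force: [-2.6, 1.4, 10.8]
gripper_width: 0.0004
grip_force: 5.4
```

Run:
```python
from h import *
togo()
grab('top','t7.png');grab('side','s7.png')
a=cv2.imread('pics/t7.png')[150:250,340:480];b=cv2.imread('pics/s7.png')[100:240,280:420]
cv2.imwrite('pics/c7.png',np.hstack([cv2.resize(a,(400,400)),cv2.resize(b,(400,400))]))
for n,f in(('top','t7.png'),('side','s7.png')):
    try: bubble(n,f,.084)
    except Exception as e: print(n,e)
```

```text
t 22.7 pos [ 0.4846 -0.1449  0.1042] yhead -37.49 zax [ 4.e-04  7.e-04 -1.e+00] F [-2.6  1.4 10.8] w 0.0004 grip 5.395695070474176
top zero-size array to reduction operation minimum which has no identity
side zero-size array to reduction operation minimum which has no identityh.py:35: RuntimeWarning: Mean of empty slice.
  b0=b[g].mean();lo,hi=a[g].min(),a[g].max()
  ret = ret.dtype.type(ret / rcount)
```

View pics/c7.png

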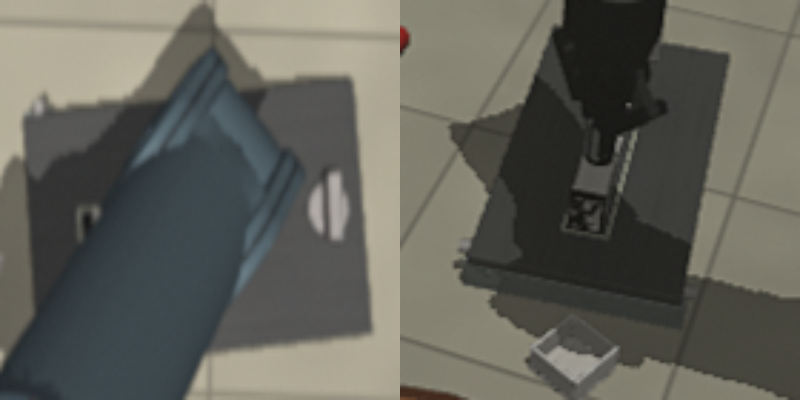

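The press holds steady at about 11 N. The level sits in the outline, and the knob and tin are undisturbed. The arm hides the bubble here, but it read about -0.5 mm just before. I'm handing in.

```bash
python3 -c "
from station import manip
print(manip.finish_job())"
```

```text
the job is handed in; nothing more can be done
None
```

The job is handed in, but no verdict came back: the level lies in the outline, the bubble read within about 0.5 mm of centre just before pressing (the arm hid it afterwards), and the arm was still pressing the pad with about 11 N at 22.7 s.

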